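Nip a freshly glued carton in the screw press

ROBOT

A 6-joint arm with a two-finger parallel gripper is mounted at the origin on a cart in front of the work surface, level with it; the furniture and walls round the work are solid. World frame = base frame: x ahead of the robot, y to its left, z up, the work surface at z = 0. Lengths are in m, angles in degrees, forces in N, time in s.
With the tool pointing down it reaches from about 0.25 to 0.725 m from the base axis. Payload 9.7 kg.
Tool frame: the origin (TCP) lies on the centre line of the jaws, within the pads' length; the fingertips stand 19 mm ahead of it and the grasp point (between the pads) is the TCP (bot.tcp_to_tips is the z of the fingertips in the tool frame, in m); z points along the fingers, y is the line along which they close (so a half turn about z gives the same grasp; the last joint's range is limited). The gripper opens to 85 mm and grips with 20 to 120 N. Pads are 22 mm wide; open, the fingers measure 114 mm over their backs; the gripper's body (76 mm by 85 mm) begins 54 mm behind the grasp point. The pads swing forward as they close: fully open they stand 13 mm farther back than shut.
Start: joints at [0, 4.979, 10.078, 95.1, 0, 90], TCP at [0.55, -0, 0.25] pointing down, gripper open.
Joint ranges: [-179.16, 179.16], [-48.56, 103.87], [-65.8, 70.77], [-126.05, 130.52], [-82.76, 87.17], [-180, 180]. Speed limits (degrees/s): [127.2, 127.2, 147.25, 180, 180, 180].

INTERFACE

Orientations are given as [roll, pitch, yaw] about the fixed x, y, z axes, in that order (R = Rz(yaw) Ry(pitch) Rx(roll)).
In Python, from workcell import bot gives the robot as it stands. The module is installed in compiled form; this text tells all that it offers.
- The arm moves only by the tool play_rows, never from a script. Its argument "increments" is a list of rows, each an object with "slide": the shift along the tool's x, y, z in mm, a list of three; "angular": the turn, a rotation vector about the tool's x, y, z in degrees, a list of three; "claw": the opening, from -1 (shut) to 1 (fully open). In form: [{"slide": [x, y, z], "angular": [rx, ry, rz], "claw": claw}, ...]. A call has 1 to 8 rows; each row shifts and turns the commanded pose from where the row before left it, along the tool's axes as they then stand; what a row does not reach is not made up. A row lasts 1/10 s, in which the tool goes at most 50 mm and 8.59 degrees, less where a joint would pass 70% of its speed; a pose out of reach is approached as far as the arm can. A call is refused whole if a number of a shift passes 50 or a number of a turn 8.59, either way. A call with a gripper value outside its range is refused whole. The fingers move at their own pace and stop on an object; "squeeze" is the grip in N (left out, the last holds). Time passes only in rows, so rows that do not move let the fingers close. It gives the time, the measured TCP pose, the force, the opening and the grip force at its end, in the units of the state.
- bot.get_obs(): the state, without advancing time (a new reading comes with each control period).
- bot.camera(name): name is "scene" or "side" or "wrist"; returns the picture (480x640x3 uint8, red, green, blue); there is no depth.
- bot.camera_info(name): a dict with "fovy" (degrees; the focal length in pixels is half the picture's height over the tangent of half this angle, whatever the lens; pixels are square), "cx", "cy" (the principal point, pixels), "R" (3x3) and "t" (3): a world point X has camera coordinates R X + t. Camera axes: x right, y down, z forward; pixel columns grow to the right and rows downward; lengths in m; the calibration is good to about 2 mm. A picture is of the moment at which its call begins: read the wrist's pose just before it. camera_info takes no time and is no camera call; for the wrist camera it gives the pose at the moment of the call.
- bot.job_done(): hands the job in; it is judged then, once.
The state is a dict: "time": time; "q": joint angles; "qd": joint speeds; "joint_efforts": joint torques, N m; "ee_pos": TCP position; "tcp_rot": TCP orientation; "wrist_force": force on the tool from outside, world axes, zero at the start; "torque": the same for the moment, N m; "opening": finger opening in m; "grasp_force": force on a finger pad.
Only numpy, scipy, OpenCV 4.12 (cv2) and the standard library are available. Lean on these libraries where they do the work, as an engineer would, in place of code of your own. Each camera call takes 0.05 s, during which the arm holds its last target. There are 200 camera calls.

TASK

Push the green carton along the board of the small green screw press until its far end rests against the column, then wind the T-handle down clockwise, half turn by half turn, until the sprung foot presses on the carton with about 60 newtons: at least 30 so that the glued flap holds, never above 95, which crushes it. Push the carton gently, leave the glue stick, the can and the marker alone, and let go at the end with the carton still clamped.

Things in the scene. Friction and masses are not known exactly. Their poses are not given: they have to be found in the camera images.
- press: Fixed green C-frame screw press. Origin: on the bench under the vertical screw axis; own x points from its open front to its column, z up. Base plate x -155 to +80, y +-65, 14 mm high. Column: x +35 to +77, 70 wide, 150 high. Arm over the carton: 46 wide, from the column to x = -23 mm, underside at 118, top at 155 mm.
- stop (a point): Middle of the column's front face, the stop for the carton, at x = +35 mm, z = 45 mm in the press's frame. In front of it lies a grey board, 88 mm wide, from x = -153 to +32, with aluminium ribs 8 mm high and 76 mm apart along its sides that guide the carton. The board's top is 20 to 28 mm above the bench, differently each time.
- carton: Loose green carton, 70 x 110 x 45 mm (own x, y, z), 0.1 to 0.21 kg. Origin: centre of its underside. It lies on the board between the ribs, its 110 mm length along the press's x, its far end 25 to 40 mm short of the column. Home, its far end touches the column: origin at x = -20 mm and near end at x = -75 mm in the press's frame.
- handle (a joint): Angle of the T-handle (rad), grows clockwise seen from above = winding down; starts at 0 to 0.9. Handle, spindle and foot sink 24 mm a turn (3.82 mm per rad). At 0 the foot's face is 90 mm above the bench. Turning takes 0.43 N m of friction all along, plus 0.00382 N m for every newton of foot force (60 N: 0.23 N m more). It stays where it is left.
- red_end (a point): Centre of the red ball (20 mm) at one end of the T-handle's bar, 70 mm from the screw axis. The bar is round steel, 12 mm thick, level, 225 mm above the bench at handle angle 0, sinking with it; free to grasp 18 to 58 mm from the axis on either side. At the start it lies within 0.45 rad of the press's y. Hub in its middle: 30 mm wide, 30 high.
- black_end (a point): Centre of the black ball at the other end of the bar, 70 mm from the axis.
- foot: Round steel foot, 52 mm in diameter, on the screw axis; it does not turn. Origin: centre of its lower face. It hangs on a spring of 25 N per mm under the spindle with 6 mm of travel, so that the force grows by some 80 N per rad of the handle after first touch.
- glue: Loose glue stick with a red cap, 27 mm in diameter, 96 mm high, standing left of the press. Origin: centre of its underside.
- drink_can: Loose orange drink can, 53 mm in diameter, 133 mm high, standing right of the press. Origin: centre of its underside.
- marker: Loose blue and white marker, 17 x 130 x 18 mm, lying right of the press. Origin: centre of its underside.

How it is judged (in metres and radians):
On the way, in this order (a step that is already met when the one before it is completed fails the run):
1. the carton is pushed home against the column while the foot is still clear of it (x of carton in the frame of press above -0.0235 m and contact force between foot and carton below 0.5 N), for 0.2 s.
2. the foot presses on the carton with 30 to 95 N (contact force between foot and carton between 30 and 95 N), for 0.2 s.
At the end, for the whole second after the job is handed in: the carton's far end within 4.5 mm of the column, the foot pressing on it with 30 to 95 N, handle and carton at rest (all of step 2 and x of carton in the frame of press above -0.0245 m and velocity of joint handle between -0.05 and 0.05 rad/s and linear speed of carton below 0.01 m/s); the robot touches nothing.
It fails at once if the foot presses on the carton with more than 95 N (contact force between foot and carton above 95 N).
It fails at once if the robot pushes the carton with more than 40 N (contact force between the fingers and carton above 40 N).
It fails at once if the glue stick is moved more than 30 mm (distance of glue from where it was at the start of the episode above 0.03 m).
It fails at once if the can is moved more than 30 mm (distance of drink_can from where it was at the start of the episode above 0.03 m).
It fails at once if the marker is moved more than 30 mm (distance of marker from where it was at the start of the episode above 0.03 m).
It also fails if it takes over 72 s, if anything falls off the work surface, if the arm or the gripper's body presses on something with over 40 N, if the wrist force passes 120 N, or if a joint passes its speed limit or range.

## Working session

There is one attempt and no reset: what is moved stays moved. The work goes in short steps, Python scripts to look and compute and a tool call to move; the robot and the scene stay as the last step left them, time stands still between calls to the robot, and variables do not carry over. Pictures are saved under pics/ and viewed, at most 10 in all, crops included, and the job is handed in when it is done.

Besides the shell and the picture viewer there is one more tool, called after ">>>" as a command line: name --argument value ..., lists and objects as JSON in quotes. play_rows: Moves the arm, as the interface text tells. Its arguments: {"type":"object","properties":{"increments":{"type":"array"},"squeeze":{"type":"number"}},"required":["increments"]}

```bash
mkdir -p pics; python3 - <<'E'
from workcell import bot
import cv2,numpy as np
o=bot.get_obs();print(o)
ims=[]
for n in["scene","side"]:
    i=bot.camera_info(n);print(n,i);im=bot.camera(n);cv2.imwrite(f"pics/{n}0.png",im[:,:,::-1])
E
```

```text
{'time': 0.0, 'q': array([-2.18161386e-04,  5.01083531e+00,  1.00347651e+01,  9.51027998e+01,
       -1.15892049e-03,  9.00000842e+01]), 'qd': array([ 0.00760374,  0.02663631, -0.02681157,  0.00073231,  0.03910163,
        0.04893574]), 'joint_efforts': array([ 7.68234549e-04, -5.20392072e+01,  4.64802504e+01,  1.63646933e-02,
        2.23589603e-05, -6.77332673e-05]), 'ee_pos': array([ 5.49774013e-01, -7.47371473e-06,  2.49588411e-01]), 'tcp_rot': array([-1.79921130e+02,  1.15903527e-03,  8.99996993e+01]), 'wrist_force': array([ 0.1919738 , -0.71805925,  0.02759282]), 'torque': array([ 0.03494757, -0.04373854,  0.02103992]), 'grasp_force': 0.0, 'opening': 0.08538846541233909}
scene {'fovy': 46.833942411912616, 'cx': 312.4058293796896, 'cy': 245.7745933364551, 'R': array([[-0.65184232, -0.75814604, -0.01778138],
       [-0.31096017,  0.28859726, -0.90554701],
       [ 0.69166854, -0.58474457, -0.42387313]]), 't': array([0.39948298, 0.31943211, 0.63670144])}
side {'fovy': 44.37613622380833, 'cx': 317.82368935956475, 'cy': 237.13847922597552, 'R': array([[-0.9174047 , -0.39781245, -0.01067116],
       [-0.19474782,  0.47217429, -0.85972364],
       [ 0.34704741, -0.78663632, -0.51064802]]), 't': array([0.55527466, 0.21866995, 0.85783758])}
```

View pics/scene0.png

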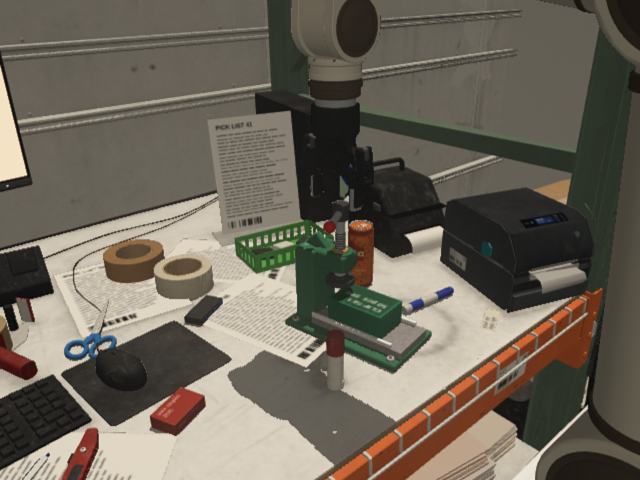

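View pics/side0.png

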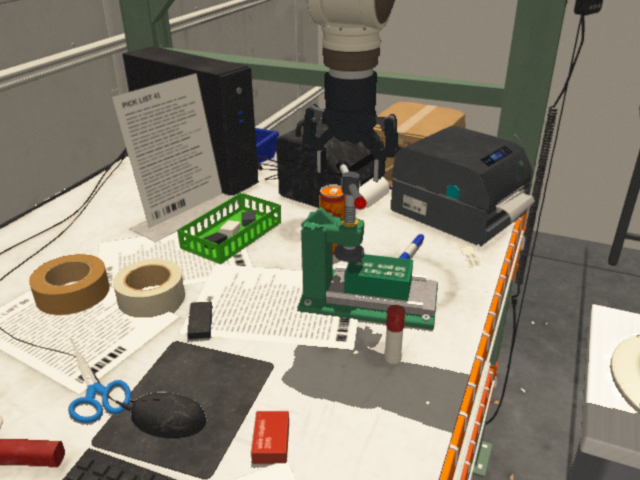

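The scene view shows the press around (350,300), with the glue stick at (335,360), can at (362,250) and marker at (428,299). In the side view the press is around (365,265). I'll enlarge both for corner picking.

```bash
python3 - <<'E'
import cv2,numpy as np
a=cv2.imread("pics/scene0.png")[205:405,270:470];b=cv2.imread("pics/side0.png")[165:365,280:480]
cv2.imwrite("pics/c0.png",np.hstack([cv2.resize(x,(400,400),interpolation=cv2.INTER_CUBIC)for x in(a,b)]))
cv2.imwrite("pics/c1.png",cv2.resize(a,(600,600),interpolation=cv2.INTER_CUBIC))
cv2.imwrite("pics/c2.png",cv2.resize(b,(600,600),interpolation=cv2.INTER_CUBIC))
E
```

```text
(no output)
```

View pics/c1.png

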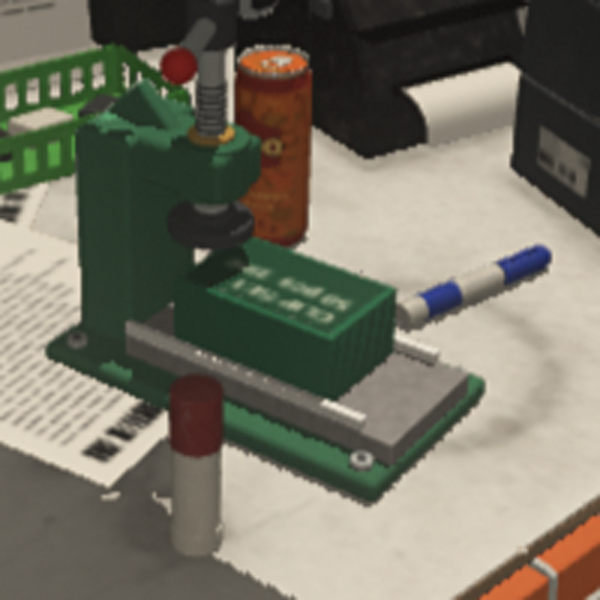

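View pics/c2.png

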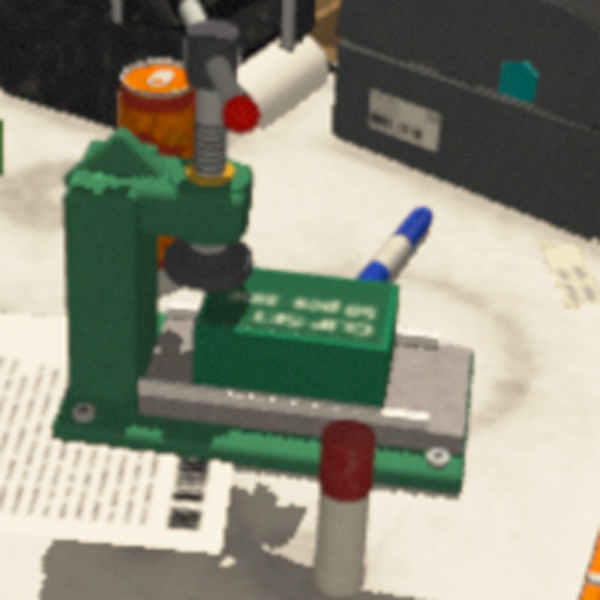

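Crops (3x): the carton's top corners, board corners, red ball (scene crop 180,66; side crop 241,113), and glue, can and marker are all clear. The foot is well above the carton. Triangulating these now.

```bash
cat >h.py <<'E'
from workcell import bot
import numpy as np,cv2
def K(i):
    f=240/np.tan(np.radians(i['fovy']/2));return np.array([[f,0,i['cx']],[0,f,i['cy']],[0,0,1]])
I={n:bot.camera_info(n) for n in("scene","side","wrist")}
def ray(n,p):
    i=I[n];R=i['R'];return -R.T@i['t'],R.T@np.linalg.inv(K(i))@[p[0],p[1],1]
def plane(n,p,z):
    c,d=ray(n,p);return c+d*(z-c[2])/d[2]
def tri(a,b):
    A=[];v=[]
    for n,p in(("scene",a),("side",b)):
        c,d=ray(n,p);d/=np.linalg.norm(d);M=np.eye(3)-np.outer(d,d);A.append(M);v.append(M@c)
    x=np.linalg.solve(sum(A),sum(v));return x,max(np.linalg.norm(A[k]@x-v[k]) for k in(0,1))
def proj(n,X):
    i=I[n];c=i['R']@X+i['t'];q=K(i)@c;return q[:2]/q[2]
E
python3 - <<'E'
from h import *
np.set_printoptions(precision=4,suppress=True)
S=lambda p:(p[0]/3+270-.33,p[1]/3+205-.33);D=lambda p:(p[0]/3+280-.33,p[1]/3+165-.33)
for n,a,b in[("cart NL top",(332,337),(387,327)),("cart NR top",(396,290),(399,286)),("cart FL top",(176,285),(196,308)),
 ("board NL",(393,443),(465,438)),("board NR",(470,375),(472,352)),("base NL bot",(372,500),(462,492)),("base FL bot",(48,355),(56,437)),
 ("red",(180,66),(241,113)),("foot c",(210,226),(208,265)),("yellow ring",(213,136),(211,175)),("hub",(212,10),(212,45)),("can top",(274,62),(160,78)),("glue top",(196,385),(349,434)),
 ("col top FL",(78,125),(67,178))]:
    print(n,*tri(S(a),D(b)))
for n,p,q in[("glue base",(196,540),(340,580)),("marker near",(408,318),(365,275)),("marker far",(543,258),(423,218)),("can base",(280,235),(160,262))]:
    print(n,plane("scene",S(p),.0),plane("side",D(q),.0))
E
```

```text
cart NL top [ 0.442  -0.0041  0.0756] 0.005089074863620682
cart NR top [ 0.4522 -0.0671  0.0692] 0.0006491720641050288
cart FL top [0.5475 0.0154 0.0717] 0.0063967420292657794
board NL [0.3923 0.0015 0.0262] 0.0019127808641287523
board NR [ 0.4089 -0.0848  0.0234] 0.0014822314379702066
base NL bot [0.3868 0.0224 0.0038] 0.0006214801854430445
base FL bot [0.6141 0.0642 0.0041] 0.0008323203039498091
red [0.5143 0.0437 0.2231] 0.00015381496341644114
foot c [ 0.5513 -0.0131  0.0913] 0.0006373432243270393
yellow ring [ 0.5513 -0.0151  0.1496] 0.0008206294320119599
hub [ 0.5523 -0.0151  0.2283] 3.4053570087864015e-05
can top [ 0.6386 -0.1539  0.1296] 0.00017996947205407656
glue top [0.4298 0.111  0.0951] 0.0012620469262262413
col top FL [0.6197 0.0287 0.1514] 0.0031426103334576006
glue base [0.4296 0.1108 0.    ] [0.4285 0.1129 0.    ]
marker near [ 0.499 -0.138  0.   ] [ 0.5005 -0.1758  0.    ]
marker far [ 0.488  -0.2641  0.    ] [ 0.4843 -0.2625  0.    ]
can base [ 0.631  -0.1559  0.    ] [ 0.6321 -0.1389  0.    ]
```

>>> play_rows --increments '[{"slide": [0, 0, -40], "angular": [0, 0, 0], "claw": 1}, {"slide": [-10, -36, 0], "angular": [0, 0, 0], "claw": 1}, {"slide": [-10, -37, 0], "angular": [0, 0, 0], "claw": -1}, {"slide": [-11, -37, 0], "angular": [0, 0, 0], "claw": -1}, {"slide": [-11, -36, 0], "angular": [0, 0, 0], "claw": -1}, {"slide": [0, 0, 0], "angular": [0, 0, -8.5], "claw": -1}, {"slide": [0, 0, 0], "angular": [0, 0, -8.5], "claw": -1}, {"slide": [0, 0, 0], "angular": [0, 0, -8.5], "claw": -1}]' --squeeze 20

```text
time: 0.9
ee_pos: [0.4036, -0.0421, 0.2903]
tcp_rot: [180.0, 0.0, 115.8]
wrist_force: [-0.2, -0.7, -0.1]
opening: -0.0001
grasp_force: 0.0
```

>>> play_rows --increments '[{"slide": [0, 0, 0], "angular": [0, 0, -8.5], "claw": -1}, {"slide": [0, 0, 0], "angular": [0, 0, -8.5], "claw": -1}, {"slide": [0, 0, 0], "angular": [0, 0, -8.5], "claw": -1}, {"slide": [0, 0, 0], "angular": [0, 0, -8.5], "claw": -1}, {"slide": [0, 0, 0], "angular": [0, 0, -8.5], "claw": -1}, {"slide": [0, 0, 0], "angular": [0, 0, -8.5], "claw": -1}, {"slide": [0, 0, 0], "angular": [0, 0, -8.5], "claw": -1}, {"slide": [0, 0, 0], "angular": [0, 0, -7.1], "claw": -1}]'

```text
time: 1.7
ee_pos: [0.4039, -0.042, 0.29]
tcp_rot: [180.0, -0.0, -177.6]
wrist_force: [-0.2, 1.2, -0.0]
opening: 0.0002
grasp_force: 0.0
```

>>> play_rows --increments '[{"slide": [0, 0, 0], "angular": [0, -6, 0], "claw": -1}, {"slide": [0, 0, 0], "angular": [0, -6, 0], "claw": -1}, {"slide": [0, 0, 0], "angular": [0, 0, 0], "claw": -1}, {"slide": [0, 0, 0], "angular": [0, 0, 0], "claw": -1}]'

```text
time: 2.1
ee_pos: [0.4034, -0.042, 0.2905]
tcp_rot: [-180.0, 11.9, -177.9]
wrist_force: [-0.4, 0.5, -0.1]
opening: 0.0002
grasp_force: 0.0
```

```bash
python3 -c "
from h import *
o=bot.get_obs();print(o)
cv2.imwrite('pics/w1.png',bot.camera('wrist')[:,:,::-1])"
```

```text
{'time': 2.1, 'q': array([ -7.19520633, -24.78324825, -11.92767017,  91.0581365 ,
         1.90181505,  -9.07988379]), 'qd': array([ 0.19826496,  2.48705178,  1.30989683,  0.31210021,  0.00389488,
       -0.00300712]), 'joint_efforts': array([-1.58515144e-01, -2.29114634e+01,  4.65546191e+01, -2.41553932e+00,
        1.42014613e-01, -2.09866284e-02]), 'ee_pos': array([ 0.40343251, -0.04203332,  0.29054438]), 'tcp_rot': array([-179.98909767,   11.94760008, -177.9176733 ]), 'wrist_force': array([-0.44890181,  0.46385063, -0.08388028]), 'torque': array([-0.08619658,  0.25184731, -0.01058208]), 'grasp_force': 0.0, 'opening': 0.00021797357434436677}
```

View pics/w1.png

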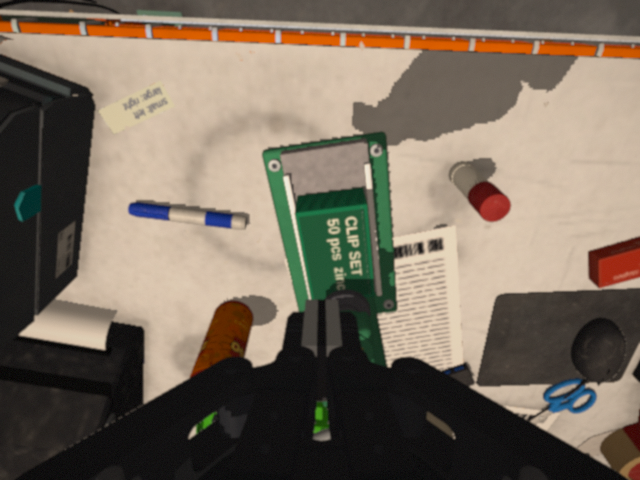

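The wrist view shows the press from above, with the carton's near end at about (330,200) and the board's near end at about (326,150), both as estimated. The yaw is 8.5° short; I'll fix that and then descend.

>>> play_rows --increments '[{"slide": [0, 0, 0], "angular": [-1.8, 0, -8.3], "claw": -1}, {"slide": [9.4, 0, 44], "angular": [0, 0, 0], "claw": -1}, {"slide": [9.4, 0, 44], "angular": [0, 0, 0], "claw": -1}, {"slide": [9.4, 0, 44], "angular": [0, 0, 0], "claw": -1}, {"slide": [9.4, 0, 44], "angular": [0, 0, 0], "claw": -1}, {"slide": [9.4, 0, 44], "angular": [0, 0, 0], "claw": -1}, {"slide": [0, 0, 0], "angular": [0, 0, 0], "claw": -1}, {"slide": [0, 0, 0], "angular": [0, 0, 0], "claw": -1}]'

```text
time: 2.95
ee_pos: [0.4038, -0.0418, 0.0657]
tcp_rot: [179.9, 11.9, -169.4]
wrist_force: [0.2, -0.2, 1.1]
opening: 0.0004
grasp_force: 0.0
```

```bash
python3 -c "
from h import *
o=bot.get_obs();print({k:o[k] for k in('ee_pos','tcp_rot','wrist_force','torque','q')})
a=np.array([.5517,-.0148,0]);p=o['ee_pos']-a;c,s=np.cos(np.radians(10.6)),np.sin(np.radians(10.6))
print('u',p[0]*c+p[1]*s,'v',-p[0]*s+p[1]*c)
im=bot.camera('side')[:,:,::-1];cv2.imwrite('pics/s2.png',cv2.resize(im[135:375,270:510],(600,600)))"
```

```text
{'ee_pos': array([ 0.40383534, -0.04183709,  0.06573988]), 'tcp_rot': array([ 179.92063316,   11.85589069, -169.41332522]), 'wrist_force': array([ 0.20180019, -0.20301867,  1.10696222]), 'torque': array([-0.01674086,  0.13798942,  0.03780832]), 'q': array([ -8.48470681, -26.83625713, -38.24513167,  67.39450025,
         3.92435197, -18.69480409])}
u -0.15031491335855537 v 0.0006241925935281493
```

View pics/s2.png

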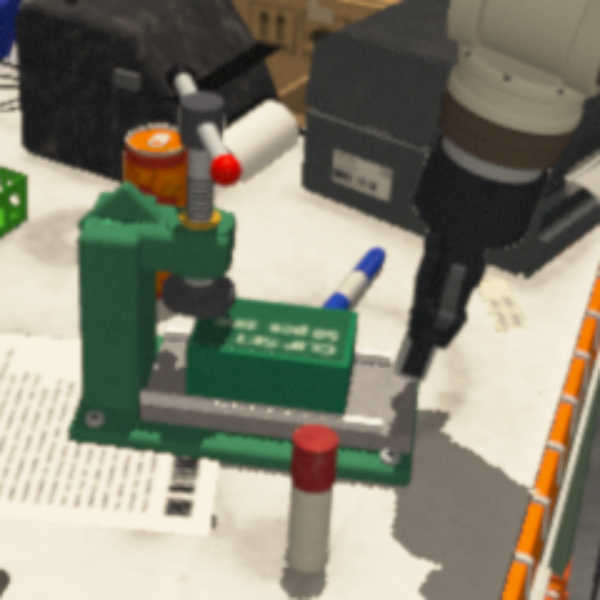

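The tool is aligned behind the carton's near end, with the fingertip at about (415,370) and the carton's end at about (352,360). Pushing slowly.

>>> play_rows --increments '[{"slide": [-7.8, 0, 1.66], "angular": [0, 0, 0], "claw": -1}, {"slide": [-7.8, 0, 1.66], "angular": [0, 0, 0], "claw": -1}, {"slide": [-3.9, 0, 0.83], "angular": [0, 0, 0], "claw": -1}, {"slide": [-2.93, 0, 0.62], "angular": [0, 0, 0], "claw": -1}, {"slide": [-2.93, 0, 0.62], "angular": [0, 0, 0], "claw": -1}, {"slide": [-2.93, 0, 0.62], "angular": [0, 0, 0], "claw": -1}, {"slide": [-2.93, 0, 0.62], "angular": [0, 0, 0], "claw": -1}, {"slide": [-2.93, 0, 0.62], "angular": [0, 0, 0], "claw": -1}]'

```text
time: 3.8
ee_pos: [0.4381, -0.0355, 0.0653]
tcp_rot: [180.0, 12.0, -169.4]
wrist_force: [-0.8, -0.3, -0.3]
opening: 0.0005
grasp_force: 0.5
```

>>> play_rows --increments '[{"slide": [-2.93, 0, 0.62], "angular": [0, 0, 0], "claw": -1}, {"slide": [-2.93, 0, 0.62], "angular": [0, 0, 0], "claw": -1}, {"slide": [-2.93, 0, 0.62], "angular": [0, 0, 0], "claw": -1}, {"slide": [-2.93, 0, 0.62], "angular": [0, 0, 0], "claw": -1}, {"slide": [-1, 0, 0.2], "angular": [0, 0, 0], "claw": -1}, {"slide": [-1, 0, 0.2], "angular": [0, 0, 0], "claw": -1}]'

```text
time: 4.4
ee_pos: [0.4519, -0.0329, 0.0653]
tcp_rot: [180.0, 12.0, -169.4]
wrist_force: [-1.9, -0.5, 0.0]
opening: -0.0003
grasp_force: 0.5
```

```bash
cat >>h.py <<'E'
def uv(p):
    p=np.array(p)-[.5517,-.0148,0];c,s=np.cos(np.radians(10.6)),np.sin(np.radians(10.6));return p[0]*c+p[1]*s,-p[0]*s+p[1]*c
E
python3 -c "
from h import *
o=bot.get_obs();print({k:o[k] for k in('ee_pos','tcp_rot','wrist_force','torque')})
print(uv(o['ee_pos']))"
```

```text
{'ee_pos': array([ 0.45189071, -0.0328685 ,  0.06530708]), 'tcp_rot': array([ 179.96106456,   11.98985397, -169.41102358]), 'wrist_force': array([-1.88543821, -0.45342973,  0.04955551]), 'torque': array([-0.05759175,  0.34950693,  0.03153314])}
(np.float64(-0.10142980928928075), np.float64(0.0005998825194461314))
```

>>> play_rows --increments '[{"slide": [-1.95, 0, 0.42], "angular": [0, 0, 0], "claw": -1}, {"slide": [-1.95, 0, 0.42], "angular": [0, 0, 0], "claw": -1}, {"slide": [-1.95, 0, 0.42], "angular": [0, 0, 0], "claw": -1}, {"slide": [-1.95, 0, 0.42], "angular": [0, 0, 0], "claw": -1}, {"slide": [-0.49, 0, 0.1], "angular": [0, 0, 0], "claw": -1}]'

```text
time: 4.9
ee_pos: [0.4604, -0.0313, 0.0653]
tcp_rot: [180.0, 12.0, -169.4]
wrist_force: [-0.3, -1.0, -0.0]
opening: -0.0
grasp_force: 0.4
```

>>> play_rows --increments '[{"slide": [-0.98, 0, 0.21], "angular": [0, 0, 0], "claw": -1}, {"slide": [-0.49, 0, 0.1], "angular": [0, 0, 0], "claw": -1}]'

```text
time: 5.1
ee_pos: [0.4617, -0.0311, 0.0653]
tcp_rot: [180.0, 12.0, -169.4]
wrist_force: [-0.1, -0.7, -0.4]
opening: -0.0
grasp_force: 0.4
```

>>> play_rows --increments '[{"slide": [-0.49, 0, 0.1], "angular": [0, 0, 0], "claw": -1}, {"slide": [-0.49, 0, 0.1], "angular": [0, 0, 0], "claw": -1}]'

```text
time: 5.3
ee_pos: [0.4626, -0.0309, 0.0653]
tcp_rot: [180.0, 12.0, -169.4]
wrist_force: [-0.7, -0.6, -0.1]
opening: 0.0001
grasp_force: 0.3
```

>>> play_rows --increments '[{"slide": [-0.49, 0, 0.1], "angular": [0, 0, 0], "claw": -1}, {"slide": [-0.49, 0, 0.1], "angular": [0, 0, 0], "claw": -1}]'

```text
time: 5.5
ee_pos: [0.4637, -0.0307, 0.0654]
tcp_rot: [180.0, 12.0, -169.4]
wrist_force: [-0.5, 0.6, -0.3]
opening: -0.0001
grasp_force: 0.3
```

>>> play_rows --increments '[{"slide": [-0.49, 0, 0.1], "angular": [0, 0, 0], "claw": -1}]'

```text
time: 5.6
ee_pos: [0.4642, -0.0306, 0.0654]
tcp_rot: [180.0, 12.0, -169.4]
wrist_force: [-0.5, -0.4, -0.4]
opening: 0.0001
grasp_force: 0.3
```

>>> play_rows --increments '[{"slide": [-0.49, 0, 0.1], "angular": [0, 0, 0], "claw": -1}]'

```text
time: 5.7
ee_pos: [0.4644, -0.0306, 0.0653]
tcp_rot: [180.0, 12.0, -169.4]
wrist_force: [-4.8, -0.6, 2.9]
opening: 0.0002
grasp_force: 2.3
```

>>> play_rows --increments '[{"slide": [-0.4, 0, 0.08], "angular": [0, 0, 0], "claw": -1}]'

```text
time: 5.8
ee_pos: [0.4645, -0.0305, 0.0652]
tcp_rot: [180.0, 11.9, -169.4]
wrist_force: [-6.9, -1.1, 3.0]
opening: 0.0002
grasp_force: 3.7
```

>>> play_rows --increments '[{"slide": [0, 0, 0], "angular": [0, 0, 0], "claw": -1}, {"slide": [0, 0, 0], "angular": [0, 0, 0], "claw": -1}, {"slide": [0, 0, 0], "angular": [0, 0, 0], "claw": -1}, {"slide": [9.8, 0, -2], "angular": [0, 0, 0], "claw": -1}, {"slide": [40, 0, -8], "angular": [0, 0, 0], "claw": -1}, {"slide": [0, 0, -46], "angular": [0, 0, 0], "claw": -1}, {"slide": [-9.2, 0, -43], "angular": [0, 0, 0], "claw": -1}, {"slide": [-9.2, 0, -43], "angular": [0, 0, 0], "claw": 1}]'

```text
time: 6.6
ee_pos: [0.4048, -0.0417, 0.1993]
tcp_rot: [180.0, 12.0, -169.4]
wrist_force: [1.1, -0.7, 0.7]
opening: 0.0131
grasp_force: 0.0
```

>>> play_rows --increments '[{"slide": [-9.2, 0, -43], "angular": [0, 0, 0], "claw": 1}, {"slide": [-9.2, 0, -43], "angular": [0, 0, 0], "claw": 1}, {"slide": [-9.2, 0, -43], "angular": [0, 0, 0], "claw": 1}, {"slide": [0, 0, 0], "angular": [0, 6, 0], "claw": 1}, {"slide": [0, 0, 0], "angular": [0, 6, 0], "claw": 1}, {"slide": [0, 0, 0], "angular": [0, 0, -8.5], "claw": 1}, {"slide": [0, 0, 0], "angular": [0, 0, -8.5], "claw": 1}, {"slide": [0, 0, 0], "angular": [0, 0, -8.5], "claw": 1}]'

```text
time: 7.4
ee_pos: [0.406, -0.0416, 0.3295]
tcp_rot: [179.9, 0.0, -143.5]
wrist_force: [0.2, -0.9, 0.5]
opening: 0.0852
grasp_force: 0.0
```

```bash
python3 - <<'E'
from h import *
o=bot.get_obs();print({k:o[k] for k in('time','ee_pos','tcp_rot','wrist_force','torque','q')},uv(o['ee_pos']))
a=bot.camera('scene')[:,:,::-1];b=bot.camera('side')[:,:,::-1]
cv2.imwrite('pics/full_s.png',a);cv2.imwrite('pics/full_d.png',b)
cv2.imwrite('pics/p3.png',cv2.resize(np.hstack([a[190:390,270:470],b[150:350,280:480]]),(800,400),interpolation=cv2.INTER_CUBIC))
hs=lambda x:cv2.cvtColor(x.copy(),cv2.COLOR_BGR2HSV)
for n,im,(r0,r1,c0,c1) in(("s",a,(190,255,300,380)),("d",b,(170,230,320,400))):
    h=hs(im)[r0:r1,c0:c1];m=((h[...,0]<6)|(h[...,0]>174))&(h[...,1]>170)&(h[...,2]>90)
    k,l,st,ce=cv2.connectedComponentsWithStats(m.astype(np.uint8));i=1+np.argmax(st[1:,4]);print(n,st[i],ce[i]+[c0,r0])
    globals()['r'+n]=ce[i]+[c0,r0]
x=tri(rs,rd);print(x,np.degrees(np.arctan2(x[0][1]+.0148,x[0][0]-.5517)))
E
```

```text
{'time': 7.4, 'ee_pos': array([ 0.40597426, -0.04162749,  0.32948597]), 'tcp_rot': array([ 1.79949932e+02,  1.45732093e-02, -1.43547980e+02]), 'wrist_force': array([ 0.24609669, -0.86644741,  0.46008665]), 'torque': array([0.01921495, 0.0218007 , 0.01696156]), 'q': array([-5.88501193e+00, -1.15141788e+01,  3.36876966e+00,  1.04905896e+02,
        4.68250229e-02, -4.23370473e+01])} (np.float64(-0.14817393509563515), np.float64(0.00043676113228622443))
s [24 31 12 11 95] [329.25263158 226.31578947]
d [ 34  27  12  12 114] [359.66666667 202.43859649]
(array([0.51458933, 0.04442768, 0.22354802]), np.float64(0.00043392246510988355)) 122.07028834589991
```

View pics/p3.png

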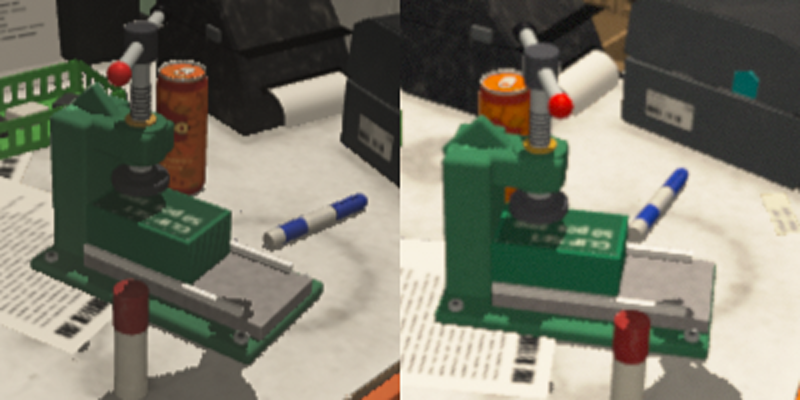

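The carton is now against the column: scene crop (145,235), side crop (500,240). Next, turn the wrist and go above the hub.

>>> play_rows --increments '[{"slide": [0, 0, 0], "angular": [0, 0, -8.5], "claw": 1}, {"slide": [0, 0, 0], "angular": [0, 0, -8.5], "claw": 1}, {"slide": [0, 0, 0], "angular": [0, 0, -8.5], "claw": 1}, {"slide": [0, 0, 0], "angular": [0, 0, -8.5], "claw": 1}, {"slide": [0, 0, 0], "angular": [0, 0, -8.5], "claw": 1}, {"slide": [0, 0, 0], "angular": [0, 0, -8.5], "claw": 1}, {"slide": [0, 0, 0], "angular": [0, 0, -8.5], "claw": 1}, {"slide": [0, 0, 0], "angular": [0, 0, -8.5], "claw": 1}]'

```text
time: 8.3
ee_pos: [0.4057, -0.0417, 0.3299]
tcp_rot: [-180.0, 0.0, -75.9]
wrist_force: [-1.2, 0.2, -0.5]
opening: 0.0854
grasp_force: 0.0
```

>>> play_rows --increments '[{"slide": [0, 0, 0], "angular": [0, 0, -8.5], "claw": 1}, {"slide": [0, 0, 0], "angular": [0, 0, -8.5], "claw": 1}, {"slide": [0, 0, 0], "angular": [0, 0, -8.5], "claw": 1}, {"slide": [0, 0, 0], "angular": [0, 0, -8.5], "claw": 1}, {"slide": [0, 0, 0], "angular": [0, 0, -3.6], "claw": 1}, {"slide": [0, 0, 0], "angular": [0, 0, 0], "claw": 1}, {"slide": [0, 0, 0], "angular": [0, 0, 0], "claw": 1}]'

```text
time: 9.0
ee_pos: [0.4058, -0.0417, 0.3298]
tcp_rot: [-180.0, 0.0, -38.6]
wrist_force: [0.2, -0.0, -0.3]
opening: 0.0852
grasp_force: 0.0
```

>>> play_rows --increments '[{"slide": [24.6, -27.6, 0], "angular": [0, 0, 0], "claw": 1}, {"slide": [24.6, -27.6, 0], "angular": [0, 0, 0], "claw": 1}, {"slide": [24.6, -27.6, 0], "angular": [0, 0, 0], "claw": 1}, {"slide": [24.6, -27.6, 0], "angular": [0, 0, 0], "claw": 1}, {"slide": [0, 0, 0], "angular": [0, 0, 0], "claw": 1}, {"slide": [0, 0, 0], "angular": [0, 0, 0], "claw": 1}]'

```text
time: 9.6
ee_pos: [0.552, -0.0159, 0.3286]
tcp_rot: [179.9, 0.1, -38.4]
wrist_force: [-0.4, -0.5, 0.1]
opening: 0.0859
grasp_force: 0.0
```

```bash
python3 - <<'E'
from h import *
o=bot.get_obs();print({k:o[k] for k in('time','ee_pos','tcp_rot','wrist_force','torque','q')},uv(o['ee_pos']))
x=tri((385.5,294),(394.3,255.3));print('carton NR top',x,uv(x[0]))
x=tri((374,312.5),(389.5,270.5));print('carton NL top',x,uv(x[0]))
cv2.imwrite('pics/w4.png',bot.camera('wrist')[:,:,::-1])
E
```

```text
{'time': 9.6, 'ee_pos': array([ 0.55198684, -0.01589525,  0.32857368]), 'tcp_rot': array([ 1.79947847e+02,  1.25476080e-01, -3.84400342e+01]), 'wrist_force': array([-0.37970438, -0.47932545,  0.09098843]), 'torque': array([0.02153577, 0.05033081, 0.03501429]), 'q': array([-1.66551919e+00,  8.11510794e+00,  2.23982471e+01,  1.04414868e+02,
        3.33439010e-02, -1.43225580e+02])} (np.float64(8.047535557253362e-05), np.float64(-0.0011293206041893518))
carton NR top (array([ 0.48405236, -0.06088285,  0.07368955]), np.float64(0.0003250752605045916)) (np.float64(-0.07497026440621228), np.float64(-0.032852589515218085))
carton NL top (array([ 0.48311438, -0.03324297,  0.05310212]), np.float64(0.005143071206226316)) (np.float64(-0.07080783817209002), np.float64(-0.005511830543344221))
```

View pics/w4.png

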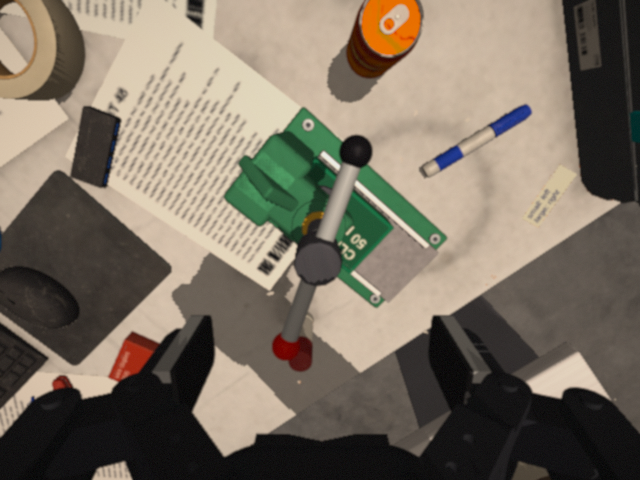

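The wrist view shows the bar from above: red ball (287,346), black ball (356,151), hub top (318,260). I'll refine the axis from these.

```bash
python3 - <<'E'
from h import *
r=plane("wrist",(287,346),.2235);b=plane("wrist",(356,151),.2235);h=plane("wrist",(318,260),.240)
print(r,b,(r+b)/2,np.linalg.norm(r-b),np.degrees(np.arctan2(*(r-b)[1::-1])),h)
m=((r+b)/2)
d=m-bot.get_obs()['ee_pos'];y=np.radians(-38.44);tx=np.array([np.cos(y),np.sin(y)]);ty=np.array([np.sin(y),-np.cos(y)])
print(d[:2]@tx*1e3,d[:2]@ty*1e3)
E
```

```text
[0.51081492 0.04716521 0.2235    ] [ 0.58863611 -0.07251998  0.2235    ] [ 0.54972552 -0.01267739  0.2235    ] 0.1427609293350243 123.03255665777897 [ 0.55291656 -0.01494073  0.24      ]
-3.3661805381056724 -1.6018301988304675
```

>>> play_rows --increments '[{"slide": [-1, -0.6, 30], "angular": [0, 0, 0], "claw": 1}, {"slide": [0, 0, 30], "angular": [0, 0, 0], "claw": 1}, {"slide": [0, 0, 30], "angular": [0, 0, 0], "claw": 0.5}, {"slide": [0, 0, 13], "angular": [0, 0, 0], "claw": 0}, {"slide": [0, 0, 0], "angular": [0, 0, 0], "claw": -0.1}]' --squeeze 20

```text
time: 10.15
ee_pos: [0.55, -0.015, 0.2261]
tcp_rot: [180.0, 0.1, -38.4]
wrist_force: [0.9, -0.2, -0.2]
opening: 0.0443
grasp_force: 0.0
```

>>> play_rows --increments '[{"slide": [0, 0, 0], "angular": [0, 0, 0], "claw": -0.2}, {"slide": [0, 0, 0], "angular": [0, 0, 0], "claw": -1}, {"slide": [0, 0, 0], "angular": [0, 0, 0], "claw": -1}, {"slide": [0, 0, 0], "angular": [0, 0, 0], "claw": -1}, {"slide": [0, 0, 0], "angular": [0, 0, 0], "claw": -1}]'

```text
time: 10.65
ee_pos: [0.5524, -0.0135, 0.229]
tcp_rot: [-179.7, -0.1, -38.3]
wrist_force: [3.6, 9.1, 0.1]
opening: 0.0296
grasp_force: 24.1
```

```bash
cat >st.py <<'E'
from h import *
o=bot.get_obs();y=np.radians(o['tcp_rot'][2]);f=o['wrist_force']
print('t',o['time'],'pos',o['ee_pos'].round(4),'rot',o['tcp_rot'].round(2),'q6',o['q'][5].round(1),'op',round(o['opening'],4),'grip',round(o['grasp_force'],1))
print('Ftool xy',np.cos(y)*f[0]+np.sin(y)*f[1],np.sin(y)*f[0]-np.cos(y)*f[1],'Fz',f[2],'M',o['torque'].round(3))
E
python3 st.py
```

```text
t 10.65 pos [ 0.5524 -0.0135  0.229 ] rot [-1.797e+02 -7.000e-02 -3.825e+01] q6 -143.2 op 0.0296 grip 24.1
Ftool xy -2.778402560632741 -9.335520916360567 Fz 0.06507044004054902 M [ 1.571 -0.621 -0.033]
```

>>> play_rows --increments '[{"slide": [-0.3, -1.2, 0], "angular": [0, 0, 0], "claw": -1}, {"slide": [0, 0, 0], "angular": [0, 0, 0], "claw": -1}, {"slide": [0, 0, 0], "angular": [0, 0, 0], "claw": -1}]'

```text
time: 10.95
ee_pos: [0.5525, -0.0133, 0.2289]
tcp_rot: [-179.8, -0.1, -38.3]
wrist_force: [0.5, 3.7, 6.6]
opening: 0.0293
grasp_force: 24.6
```

```bash
python3 st.py
```

```text
t 10.95 pos [ 0.5525 -0.0133  0.2289] rot [-1.7981e+02 -1.1000e-01 -3.8290e+01] q6 -143.1 op 0.0293 grip 24.6
Ftool xy -1.93345959436077 -3.236212292394248 Fz 6.614387060076872 M [ 0.689 -0.033  0.013]
```

>>> play_rows --increments '[{"slide": [-0.2, -0.6, 0], "angular": [0, 0, 0], "claw": -1}, {"slide": [0, 0, 0], "angular": [0, 0, 0], "claw": -1}, {"slide": [0, 0, 0], "angular": [0, 0, 0], "claw": -1}, {"slide": [0, 0, 0.27], "angular": [0, 0, 4], "claw": -1}, {"slide": [0, 0, 0.27], "angular": [0, 0, 4], "claw": -1}, {"slide": [0, 0, 0.27], "angular": [0, 0, 4], "claw": -1}, {"slide": [0, 0, 0.27], "angular": [0, 0, 4], "claw": -1}, {"slide": [0, 0, 0.27], "angular": [0, 0, 4], "claw": -1}]' --squeeze 110

```text
time: 11.75
ee_pos: [0.5522, -0.0136, 0.2279]
tcp_rot: [-179.9, -0.1, -58.5]
wrist_force: [-2.1, -0.9, 9.8]
opening: 0.0275
grasp_force: 107.8
```

```bash
python3 st.py; python3 - <<'E'
from h import *
im=bot.camera('wrist')[:,:,::-1].copy();cv2.imwrite('pics/w5.png',im)
h=cv2.cvtColor(im,cv2.COLOR_BGR2HSV);m=((h[...,0]<6)|(h[...,0]>174))&(h[...,1]>150)&(h[...,2]>90)
k,l,s,c=cv2.connectedComponentsWithStats(m.astype(np.uint8))
for i in range(1,k):
    if s[i,4]>60:print(s[i],c[i])
E
```

```text
t 11.75 pos [ 0.5522 -0.0136  0.2279] rot [-1.7986e+02 -1.0000e-01 -5.8470e+01] q6 -122.9 op 0.0275 grip 107.8
Ftool xy -0.34956701297521076 2.2391899654736362 Fz 9.793707152293415 M [-0.22   0.744  0.378]
[174 450  30  30 483] [192.49482402 468.19875776]
```

```bash
cat >>h.py <<'E'
def redball(n):
    im=bot.camera(n)[:,:,::-1].copy();h=cv2.cvtColor(im,cv2.COLOR_BGR2HSV);r0,r1,c0,c1={'scene':(180,262,290,400),'side':(150,235,310,420)}[n]
    h=h[r0:r1,c0:c1];m=((h[...,0]<6)|(h[...,0]>174))&(h[...,1]>170)&(h[...,2]>60)
    k,l,s,c=cv2.connectedComponentsWithStats(m.astype(np.uint8))
    return [(s[i,4],c[i]+[c0,r0]) for i in range(1,k) if s[i,4]>25],im
E
python3 - <<'E'
from h import *
a,ia=redball('scene');b,ib=redball('side');print(a,b)
cv2.imwrite('pics/fs6.png',ia);cv2.imwrite('pics/fd6.png',ib)
for _,p in b:
    x=plane('side',p,.222);print(x,np.hypot(x[0]-.552,x[1]+.0142),np.degrees(np.arctan2(x[1]+.0142,x[0]-.552)))
for _,p in a:
    x=plane('scene',p,.222);print(x,np.hypot(x[0]-.552,x[1]+.0142),np.degrees(np.arctan2(x[1]+.0142,x[0]-.552)))
E
```

```text
[(np.int32(94), array([314.92553191, 224.96808511])), (np.int32(86), array([361.46511628, 232.76744186]))] [(np.int32(170), array([339.48823529, 202.09411765]))]
[0.54392647 0.0529931  0.222     ] 0.06767639761170212 96.85147826260277
[0.53762772 0.05417568 0.222     ] 0.0698698508673801 101.87052185738655
[0.46549615 0.02203538 0.222     ] 0.09378656012327663 157.27179785659305
```

The handle turned 20° with the gripper, so the grip holds. Continuing.

>>> play_rows --increments '[{"slide": [0, 0, 0.4], "angular": [0, 0, 6], "claw": -1}, {"slide": [0, 0, 0.4], "angular": [0, 0, 6], "claw": -1}, {"slide": [0, 0, 0.4], "angular": [0, 0, 6], "claw": -1}, {"slide": [0, 0, 0.4], "angular": [0, 0, 6], "claw": -1}, {"slide": [0, 0, 0.4], "angular": [0, 0, 6], "claw": -1}, {"slide": [0, 0, 0.4], "angular": [0, 0, 6], "claw": -1}, {"slide": [0, 0, 0.4], "angular": [0, 0, 6], "claw": -1}]'

```text
time: 12.6
ee_pos: [0.5513, -0.0138, 0.2251]
tcp_rot: [-179.9, -0.0, -100.6]
wrist_force: [-9.1, -1.3, 12.0]
opening: 0.0274
grasp_force: 108.1
```

```bash
python3 st.py
```

```text
t 12.6 pos [ 0.5513 -0.0138  0.2251] rot [-1.7993e+02 -2.0000e-02 -1.0057e+02] q6 -80.8 op 0.0274 grip 108.1
Ftool xy 2.984914670217218 8.69140440876778 Fz 11.97211571781952 M [-0.351  1.8    0.407]
```

>>> play_rows --increments '[{"slide": [0.3, 1, 0], "angular": [0, 0, 6], "claw": -1}, {"slide": [0, 0, 0.3], "angular": [0, 0, 6], "claw": -1}, {"slide": [0, 0, 0.4], "angular": [0, 0, 6], "claw": -1}, {"slide": [0, 0, 0.4], "angular": [0, 0, 6], "claw": -1}, {"slide": [0, 0, 0.4], "angular": [0, 0, 6], "claw": -1}, {"slide": [0, 0, 0.4], "angular": [0, 0, 6], "claw": -1}, {"slide": [0, 0, 0.4], "angular": [0, 0, 6], "claw": -1}, {"slide": [0, 0, 0.4], "angular": [0, 0, 6], "claw": -1}]'

```text
time: 13.4
ee_pos: [0.5503, -0.0132, 0.2219]
tcp_rot: [180.0, 0.1, -148.5]
wrist_force: [-8.3, 3.0, 9.3]
opening: 0.0274
grasp_force: 108.6
```

```bash
python3 st.py
```

```text
t 13.4 pos [ 0.5503 -0.0132  0.2219] rot [ 1.7998e+02  5.0000e-02 -1.4853e+02] q6 -32.9 op 0.0274 grip 108.6
Ftool xy 5.495190577038077 6.891374436815923 Fz 9.338050335022114 M [0.344 1.462 0.382]
```

>>> play_rows --increments '[{"slide": [0, 0, 0.4], "angular": [0, 0, 6], "claw": -1}, {"slide": [0, 0, 0.4], "angular": [0, 0, 6], "claw": -1}, {"slide": [0, 0, 0.4], "angular": [0, 0, 6], "claw": -1}, {"slide": [0, 0, 0.4], "angular": [0, 0, 6], "claw": -1}, {"slide": [0, 0, 0.4], "angular": [0, 0, 6], "claw": -1}, {"slide": [0, 0, 0.4], "angular": [0, 0, 6], "claw": -1}]'

```text
time: 14.0
ee_pos: [0.5501, -0.0124, 0.2195]
tcp_rot: [179.9, -0.0, 175.5]
wrist_force: [-8.6, 7.5, 9.5]
opening: 0.0276
grasp_force: 108.6
```

```bash
python3 st.py
```

```text
t 14.0 pos [ 0.5501 -0.0124  0.2195] rot [179.87  -0.   175.51] q6 3.1 op 0.0276 grip 108.6
Ftool xy 9.199008805556362 6.76607946329142 Fz 9.511675624608703 M [1.174 1.713 0.375]
```

>>> play_rows --increments '[{"slide": [1, 0.8, 0.2], "angular": [0, 0, 6], "claw": -1}, {"slide": [0, 0, 0.4], "angular": [0, 0, 6], "claw": -1}, {"slide": [0, 0, 0.4], "angular": [0, 0, 6], "claw": -1}, {"slide": [0, 0, 0.4], "angular": [0, 0, 6], "claw": -1}, {"slide": [0, 0, 0.4], "angular": [0, 0, 6], "claw": -1}, {"slide": [0, 0, 0.4], "angular": [0, 0, 6], "claw": -1}, {"slide": [0, 0, 0.4], "angular": [0, 0, 6], "claw": -1}, {"slide": [0, 0, 0.4], "angular": [0, 0, 6], "claw": -1}]'

```text
time: 14.8
ee_pos: [0.5504, -0.0114, 0.2163]
tcp_rot: [179.8, -0.0, 127.5]
wrist_force: [0.6, 8.0, 6.9]
opening: 0.0272
grasp_force: 108.4
```

```bash
python3 st.py; python3 - <<'E'
from h import *
a=bot.camera('scene')[:,:,::-1];b=bot.camera('side')[:,:,::-1]
cv2.imwrite('pics/p7.png',cv2.resize(np.hstack([a[250:330,310:410],b[220:300,310:410]]),(800,320),interpolation=cv2.INTER_CUBIC))
E
```

```text
t 14.8 pos [ 0.5504 -0.0114  0.2163] rot [ 1.7980e+02 -3.0000e-02  1.2752e+02] q6 51.2 op 0.0272 grip 108.4
Ftool xy 5.960828488638202 5.346921409377312 Fz 6.926054004101554 M [1.315 0.338 0.364]
```

View pics/p7.png

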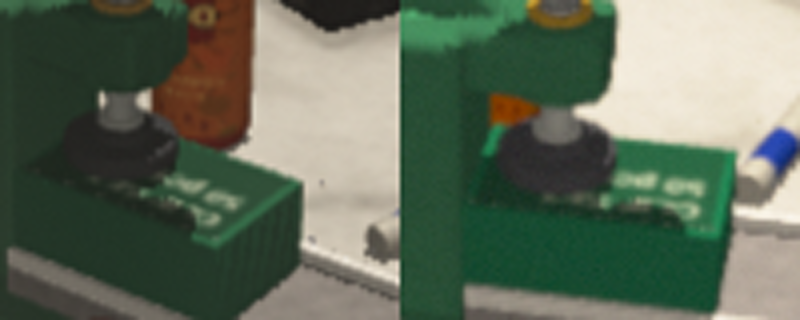

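The foot (scene crop 120,145; side crop 555,160) is still a few mm above the carton. I'll go on with smaller steps.

>>> play_rows --increments '[{"slide": [0.4, 0.4, 0.3], "angular": [0, 0, 6], "claw": -1}, {"slide": [0, 0, 0.4], "angular": [0, 0, 6], "claw": -1}, {"slide": [0, 0, 0.4], "angular": [0, 0, 6], "claw": -1}, {"slide": [0, 0, 0.4], "angular": [0, 0, 6], "claw": -1}]'

```text
time: 15.3
ee_pos: [0.5509, -0.011, 0.2148]
tcp_rot: [179.8, -0.1, 103.5]
wrist_force: [4.4, 6.5, 5.0]
opening: 0.0273
grasp_force: 108.1
```

```bash
python3 st.py
```

```text
t 15.3 pos [ 0.5509 -0.011   0.2148] rot [ 1.7979e+02 -7.0000e-02  1.0351e+02] q6 75.3 op 0.0273 grip 108.1
Ftool xy 5.30492608157594 5.760106612614235 Fz 4.983981329939251 M [ 1.128 -0.16   0.421]
```

>>> play_rows --increments '[{"slide": [0, 0, 0.4], "angular": [0, 0, 6], "claw": -1}, {"slide": [0, 0, 0.4], "angular": [0, 0, 6], "claw": -1}]'

```text
time: 15.5
ee_pos: [0.5511, -0.011, 0.214]
tcp_rot: [179.8, -0.1, 91.5]
wrist_force: [5.8, 5.7, 3.6]
opening: 0.0274
grasp_force: 108.1
```

```bash
python3 st.py
```

```text
t 15.5 pos [ 0.5511 -0.011   0.214 ] rot [ 1.7978e+02 -1.2000e-01  9.1510e+01] q6 87.3 op 0.0274 grip 108.1
Ftool xy 5.540836471328071 5.901755675239864 Fz 3.565567687151046 M [ 1.168 -0.47   0.416]
```

>>> play_rows --increments '[{"slide": [0, 0, 0.4], "angular": [0, 0, 6], "claw": -1}, {"slide": [0, 0, 0.4], "angular": [0, 0, 6], "claw": -1}]'

```text
time: 15.7
ee_pos: [0.5514, -0.011, 0.2132]
tcp_rot: [179.8, -0.2, 79.5]
wrist_force: [6.2, 6.4, 3.5]
opening: 0.0274
grasp_force: 108.0
```

```bash
python3 st.py
```

```text
t 15.7 pos [ 0.5514 -0.011   0.2132] rot [ 1.7977e+02 -1.7000e-01  7.9500e+01] q6 99.3 op 0.0274 grip 108.0
Ftool xy 7.439747010435768 4.882175912117906 Fz 3.5127353514197406 M [ 1.213 -0.795  0.398]
```

>>> play_rows --increments '[{"slide": [0.5, 0.4, 0.4], "angular": [0, 0, 6], "claw": -1}, {"slide": [0, 0, 0.4], "angular": [0, 0, 6], "claw": -1}]'

```text
time: 15.9
ee_pos: [0.5518, -0.011, 0.2124]
tcp_rot: [179.8, -0.2, 67.5]
wrist_force: [5.4, 3.5, 2.9]
opening: 0.0275
grasp_force: 108.2
```

```bash
python3 st.py
```

```text
t 15.9 pos [ 0.5518 -0.011   0.2124] rot [ 1.7982e+02 -1.6000e-01  6.7490e+01] q6 111.3 op 0.0275 grip 108.2
Ftool xy 5.291507994931319 3.6084558963968165 Fz 2.9376625908334395 M [ 0.73  -0.72   0.333]
```

>>> play_rows --increments '[{"slide": [0, 0, 0.4], "angular": [0, 0, 6], "claw": -1}, {"slide": [0, 0, 0.4], "angular": [0, 0, 6], "claw": -1}]'

```text
time: 16.1
ee_pos: [0.552, -0.0111, 0.2115]
tcp_rot: [179.8, -0.2, 55.5]
wrist_force: [6.9, 2.9, 2.9]
opening: 0.0276
grasp_force: 108.1
```

```bash
python3 st.py; python3 - <<'E'
from h import *
a=bot.camera('scene')[:,:,::-1];b=bot.camera('side')[:,:,::-1]
cv2.imwrite('pics/a8.png',a);cv2.imwrite('pics/b8.png',b)
E
```

```text
t 16.1 pos [ 0.552  -0.0111  0.2115] rot [179.83  -0.2   55.48] q6 123.3 op 0.0276 grip 108.1
Ftool xy 6.302459027062293 4.061622969747475 Fz 2.861276157329093 M [ 0.555 -1.003  0.44 ]
```

>>> play_rows --increments '[{"slide": [0.5, 0.3, 0.4], "angular": [0, 0, 6], "claw": -1}, {"slide": [0, 0, 0.4], "angular": [0, 0, 6], "claw": -1}]'

```text
time: 16.4
ee_pos: [0.5523, -0.0113, 0.2108]
tcp_rot: [179.9, -0.2, 43.5]
wrist_force: [5.1, 0.1, 4.2]
opening: 0.0274
grasp_force: 108.2
```

```bash
python3 st.py; python3 -c "
from h import *
bot.camera('scene');print(bot.get_obs()['torque']);bot.camera('scene');print(bot.get_obs()['torque'])"
```

```text
t 16.4 pos [ 0.5523 -0.0113  0.2108] rot [179.85  -0.18  43.48] q6 135.3 op 0.0274 grip 108.2
Ftool xy 3.753211238354813 3.4647260402650737 Fz 4.202446854233597 M [ 0.217 -0.649  0.519]
[ 0.31280137 -0.71445371  0.02591996]
[ 0.30289085 -0.74705077 -0.38301155]
```

>>> play_rows --increments '[{"slide": [0, 0, 0.2], "angular": [0, 0, 3], "claw": -1}, {"slide": [0, 0, 0.2], "angular": [0, 0, 3], "claw": -1}]'

```text
time: 16.7
ee_pos: [0.5524, -0.0114, 0.2104]
tcp_rot: [179.9, -0.2, 37.7]
wrist_force: [5.6, -0.8, 5.9]
opening: 0.0273
grasp_force: 108.4
```

```bash
python3 st.py
```

```text
t 16.7 pos [ 0.5524 -0.0114  0.2104] rot [179.86  -0.2   37.75] q6 141.1 op 0.0273 grip 108.4
Ftool xy 3.9078156142743583 4.088203482917249 Fz 5.900004869648837 M [ 0.075 -0.91   0.465]
```

>>> play_rows --increments '[{"slide": [0, 0, 0.2], "angular": [0, 0, 3], "claw": -1}, {"slide": [0, 0, 0.2], "angular": [0, 0, 3], "claw": -1}]'

```text
time: 16.9
ee_pos: [0.5524, -0.0115, 0.2101]
tcp_rot: [179.9, -0.2, 31.7]
wrist_force: [6.8, -1.3, 5.8]
opening: 0.0275
grasp_force: 108.4
```

```bash
python3 st.py
```

```text
t 16.9 pos [ 0.5524 -0.0115  0.2101] rot [179.86  -0.22  31.74] q6 147.1 op 0.0275 grip 108.4
Ftool xy 5.132174763558118 4.69337586803033 Fz 5.7852480095339605 M [-0.118 -1.005  0.586]
```

>>> play_rows --increments '[{"slide": [0.3, 0.2, 0.13], "angular": [0, 0, 2], "claw": -1}]'

```text
time: 17.0
ee_pos: [0.5525, -0.0116, 0.2099]
tcp_rot: [179.9, -0.2, 29.7]
wrist_force: [3.0, -1.9, 6.2]
opening: 0.0275
grasp_force: 108.5
```

```bash
python3 st.py
```

```text
t 17.0 pos [ 0.5525 -0.0116  0.2099] rot [179.88  -0.2   29.75] q6 149.1 op 0.0275 grip 108.5
Ftool xy 1.6625820069552475 3.091806404819211 Fz 6.246542722666239 M [-0.165 -0.498  0.52 ]
```

>>> play_rows --increments '[{"slide": [0, 0, 0.13], "angular": [0, 0, 2], "claw": -1}]'

```text
time: 17.1
ee_pos: [0.5526, -0.0116, 0.2098]
tcp_rot: [179.9, -0.2, 27.8]
wrist_force: [4.6, -1.6, 7.1]
opening: 0.0277
grasp_force: 108.5
```

```bash
python3 st.py
```

```text
t 17.1 pos [ 0.5526 -0.0116  0.2098] rot [179.88  -0.2   27.78] q6 151.0 op 0.0277 grip 108.5
Ftool xy 3.338783216301521 3.5280957520347265 Fz 7.148639591060653 M [-0.205 -0.713  0.638]
```

>>> play_rows --increments '[{"slide": [0, 0, 0.13], "angular": [0, 0, 2], "claw": -1}]'

```text
time: 17.2
ee_pos: [0.5526, -0.0116, 0.2097]
tcp_rot: [179.9, -0.2, 25.8]
wrist_force: [4.2, -2.1, 6.6]
opening: 0.0273
grasp_force: 108.5
```

```bash
python3 st.py
```

```text
t 17.2 pos [ 0.5526 -0.0116  0.2097] rot [179.88  -0.2   25.78] q6 153.0 op 0.0273 grip 108.5
Ftool xy 2.8544038808072463 3.7373474732087524 Fz 6.555203875987436 M [-0.175 -0.715  0.52 ]
```

>>> play_rows --increments '[{"slide": [0, 0, 0.13], "angular": [0, 0, 2], "claw": -1}]'

```text
time: 17.3
ee_pos: [0.5526, -0.0117, 0.2095]
tcp_rot: [179.9, -0.2, 23.8]
wrist_force: [5.7, -2.4, 5.8]
opening: 0.0272
grasp_force: 108.5
```

```bash
python3 st.py
```

```text
t 17.3 pos [ 0.5526 -0.0117  0.2095] rot [179.88  -0.21  23.78] q6 155.0 op 0.0272 grip 108.5
Ftool xy 4.247240748460057 4.480737355683849 Fz 5.777412826328955 M [-0.316 -0.739  0.646]
```

>>> play_rows --increments '[{"slide": [0, 0, 0.13], "angular": [0, 0, 2], "claw": -1}]'

```text
time: 17.4
ee_pos: [0.5526, -0.0117, 0.2094]
tcp_rot: [179.9, -0.2, 21.8]
wrist_force: [4.2, -2.4, 6.6]
opening: 0.0276
grasp_force: 108.4
```

```bash
python3 st.py
```

```text
t 17.4 pos [ 0.5526 -0.0117  0.2094] rot [179.89  -0.21  21.78] q6 157.0 op 0.0276 grip 108.4
Ftool xy 2.989983831967031 3.788775189450578 Fz 6.578717162912848 M [-0.322 -0.826  0.636]
```

>>> play_rows --increments '[{"slide": [0, 0, 0.13], "angular": [0, 0, 2], "claw": -1}]'

```text
time: 17.5
ee_pos: [0.5526, -0.0117, 0.2093]
tcp_rot: [179.9, -0.2, 19.8]
wrist_force: [5.6, -2.1, 6.6]
opening: 0.0276
grasp_force: 108.4
```

```bash
python3 st.py
```

```text
t 17.5 pos [ 0.5526 -0.0117  0.2093] rot [179.89  -0.22  19.78] q6 159.0 op 0.0276 grip 108.4
Ftool xy 4.526533917483853 3.8707664172815623 Fz 6.5608398746923795 M [-0.334 -0.802  0.617]
```

>>> play_rows --increments '[{"slide": [0, 0, 0.13], "angular": [0, 0, 2], "claw": -1}]'

```text
time: 17.6
ee_pos: [0.5527, -0.0118, 0.2092]
tcp_rot: [179.9, -0.2, 17.8]
wrist_force: [5.0, -2.7, 5.8]
opening: 0.0272
grasp_force: 108.4
```

```bash
python3 st.py
```

```text
t 17.6 pos [ 0.5527 -0.0118  0.2092] rot [179.89  -0.23  17.78] q6 161.0 op 0.0272 grip 108.4
Ftool xy 3.90184486207413 4.069487867141627 Fz 5.8460307365120965 M [-0.366 -0.804  0.618]
```

Torque above the baseline gives about 60 N on the foot. Releasing and rising straight up.

>>> play_rows --increments '[{"slide": [0, 0, 0], "angular": [0, 0, 0], "claw": -1}, {"slide": [0, 0, 0], "angular": [0, 0, 0], "claw": 0}, {"slide": [0, 0, 0], "angular": [0, 0, 0], "claw": 0.3}, {"slide": [0, 0, 0], "angular": [0, 0, 0], "claw": 0.8}, {"slide": [0, 0, 0], "angular": [0, 0, 0], "claw": 1}, {"slide": [0, 0, -20], "angular": [0, 0, 0], "claw": 1}, {"slide": [0, 0, -40], "angular": [0, 0, 0], "claw": 1}, {"slide": [0, 0, -40], "angular": [0, 0, 0], "claw": 1}]' --squeeze 20

```text
time: 18.4
ee_pos: [0.5508, -0.0112, 0.3078]
tcp_rot: [-179.9, 0.1, 17.7]
wrist_force: [0.3, -0.8, 1.1]
opening: 0.0855
grasp_force: 0.0
```

>>> play_rows --increments '[{"slide": [0, 0, -30], "angular": [0, 0, 0], "claw": 1}, {"slide": [0, 0, 0], "angular": [0, 0, 0], "claw": 1}, {"slide": [0, 0, 0], "angular": [0, 0, 0], "claw": 1}]'

```text
time: 18.7
ee_pos: [0.5517, -0.0112, 0.3374]
tcp_rot: [-180.0, -0.0, 17.7]
wrist_force: [1.0, -0.5, -0.6]
opening: 0.0854
grasp_force: 0.0
```

```bash
python3 st.py; python3 - <<'E'
from h import *
a=bot.camera('scene')[:,:,::-1];b=bot.camera('side')[:,:,::-1]
cv2.imwrite('pics/p9.png',cv2.resize(np.hstack([a[190:370,270:450],b[150:330,280:460]]),(800,400),interpolation=cv2.INTER_CUBIC))
E
```

```text
t 18.7 pos [ 0.5517 -0.0112  0.3374] rot [-1.7998e+02 -5.0000e-02  1.7710e+01] q6 161.1 op 0.0854 grip 0.0
Ftool xy 0.7774069815568315 0.7606960747076608 Fz -0.6145792298580532 M [ 0.008 -0.017 -0.017]
```

View pics/p9.png

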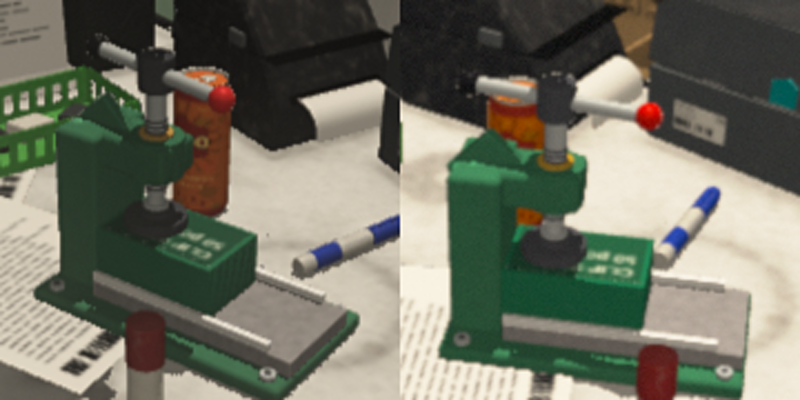

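The foot rests on the carton (scene crop 155,215; side crop 555,245). The carton is still against the column, the red ball now points towards the robot, and the gripper is clear. Handing in.

```bash
python3 -c "
from workcell import bot
print(bot.job_done())"
```

```text
the job is handed in; nothing more can be done
None
```

The job is handed in, but no verdict came back: the carton is against the column, clamped at an estimated 55–65 N (worked out from wrist torque, not measured directly), and the gripper is clear of everything.

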